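Carry a coverslip holder on a lifter to the empty stand

ROBOT

A 6-joint arm with a two-finger parallel gripper is mounted at the origin on the work surface. World frame = base frame: x ahead of the robot, y to its left, z up, the work surface at z = 0. Lengths are in m, angles in rad, forces in N, time in s.
With the tool pointing down it reaches from about 0.35 to 0.975 m from the base axis. Payload 7.1 kg.
Tool frame: the origin (TCP) lies between the finger pads; the fingertips stand 25 mm ahead of it and the grasp point (between the pads) lies 6 mm ahead of it; y points along the fingers, z is the direction in which the jaws open and shut, and the axes are right-handed (so a half turn about y gives the same grasp; the last joint's range is limited). The gripper opens to 88 mm and grips with 3 to 60 N. Pads are 20 mm wide; open, the fingers measure 115 mm over their backs; the gripper's body (75 mm by 178 mm) begins 61 mm behind the grasp point.
Start: joints at [-1.209, 0.423, 1.63, -0, 1.089, -0.019], TCP at [0.232, -0.58, 0.248] pointing down, gripper open.
Joint ranges: [-3, 3], [-0.9, 2.11], [0.09, 2.58], [-1.31, 4.45], [0.11, 2.69], [-2.54, 2.54]. Speed limits (rad/s): [2.39, 2.39, 3.01, 3.14, 3.14, 3.14].

INTERFACE

Orientations are given as a rotation vector (axis times angle).
In Python, from plant import env, eyes gives the robot as it stands.
- The arm moves only by the tool arm_command, never from a script. Its argument "rows" is a list of rows, each a list of 7 numbers: the gripper command: -1 is shut, 1 is fully open, values between are in proportion, then the shift along the tool's x, y, z in cm, then the turn, a rotation vector about the tool's x, y, z in rad. In form: [[claw, dx, dy, dz, wx, wy, wz], ...]. A call has 1 to 8 rows; each row shifts and turns the commanded pose from where the row before left it, along the tool's axes as they then stand; what a row does not reach is not made up. A row lasts 1/8 s, in which the tool goes at most 62.5 mm and 10.7 degrees, less where a joint would pass 70% of its speed; a pose out of reach is approached as far as the arm can. A call is refused whole if a number of a shift passes 6.25 or a number of a turn 0.188, either way. A call with a gripper value outside its range is refused whole. The fingers move at their own pace and stop on an object; "grip_force" is the grip in N (left out, the last holds). Time passes only in rows, so rows that do not move let the fingers close. It gives the time, the measured TCP pose, the force and the opening at its end, in the units of the state.
- env.get_state(): the state, without advancing time (a new reading comes with each control period).
- eyes.get_image(name): name is "scene" or "top" or "wrist"; returns a dict with "image" (420x560x3 uint8, red, green, blue), "fx", "fy", "cx", "cy" (pixels), "world_from_camera" (4x4, takes a point from camera to world coordinates). Camera axes: x right, y down, z forward; pixel columns grow to the right and rows downward; lengths in m; the calibration is good to about 2 mm. A picture is of the moment at which its call begins. There is no depth.
- env.finish_job(): hands the job in, once; it reports no verdict.
The state is a dict: "clock": time; "joint_pos": joint angles; "joint_vel": joint speeds; "joint_efforts": joint torques, N m; "tool_pos": TCP position; "tcp_rot": TCP orientation; "force": force on the tool from outside, world axes, zero at the start; "torque": the same for the moment, N m; "finger_gap": finger opening in m.
Only numpy, scipy, OpenCV 4.12 (cv2) and the standard library are available. Lean on these libraries where they do the work, as an engineer would, in place of code of your own. Each camera call takes 0.05 s, during which the arm holds its last target.

TASK

Take the lifter by its handle and carry the coverslip holder lying on its blade, level and without ever touching the holder with the gripper, to the empty stand. Lower the blade down through the stand's open channel so that the holder is gently set down flat on the two rails between the four pins, draw the lifter out, and stand it back on its paper pad. Leave the other stand's holder and the rest of the bench as they are.

Things in the scene. Friction and masses are not known exactly. Their poses are not given: they have to be found in the camera images.
- lifter: Hand lifter, 194 mm long, 150 g, standing by itself. Origin: underside of its flat steel blade, below the holder; z up, x from handle to blade tip. Blade 4 mm thick, 28 mm wide, x = -46 to +34 mm. An upright shank at x = -44 mm joins it to the grey handle bar. A heel under the handle's rear (30 mm wide) reaches down to z = 0, so blade and heel stand level.
- lifter_grip (a point): Place to hold the lifter, mid-handle: 82 mm behind the lifter's origin, 50 mm above the blade's underside. The handle bar here is 16 mm wide with flat sides, 24 mm high (z = 38 to 62 mm above the blade's underside), and runs from x = -162 to -42 mm of the lifter. A grip of 30 to 60 N keeps it level. Axes as the lifter.
- lifter_heel (a point): Underside of the lifter's rear heel, 154 mm behind the lifter's origin, z = 0 in its frame. Axes as the lifter.
- holder: Flat round aluminium coverslip holder with a glass window, 70 mm diameter, 6 mm thick, 40 to 85 g. It lies loose on the lifter's blade (4 mm above the lifter's underside, up to 5 mm off its origin) and overhangs it by about 21 mm on both sides. Origin: centre of its underside, z up; its yaw means nothing.
- empty_stand: Fixed white stand, no holder on it, base 110 x 100 mm. Origin on the bench below the holder's place; x points to its closed back: the open front faces -x. Two walls along x (x = -45 to +55 mm), tops (rails) 60 mm above the bench; between them a 42 mm wide channel, open above and in front, back wall from x = 49 mm, floor 8 mm above the bench. The blade goes down the channel, handle to the front.
- empty_stand_nest (a point): Centre of the holder's place on the empty stand, level with the rail tops (60 mm above the bench). Four pins (8 mm thick, tapering to 4 mm, 8 mm high) stand on the rails 30.4 mm from here in both x and y; they leave the holder 4 to 6 mm of play. Axes as the stand.
- loaded_stand: Fixed stand of the same shape, already carrying another holder; origin and axes as the empty stand. Leave it.
- other_holder: The same kind of holder, lying on the loaded stand. Origin: centre of its underside. Leave it.
- pad: Fixed sheet of white paper-like pad, 2 mm thick, 250 mm (x) by 100 mm (y), on which the lifter stands at the start and must stand at the end. Origin on the bench, below the lifter's origin at the start; the pad reaches from x = -200 to +50 mm and y = -50 to +50 mm. x as the lifter's at the start.
- dish: Bystander: closed clear petri dish, 64 mm diameter, 15 mm high. Origin: centre of underside.
- tip_box: Bystander: grey box with clear top, 62 x 56 x 55 mm. Origin: centre of underside.
- marker: Bystander: white marker pen with black cap, lying, 130 mm long, 14 mm thick. Origin: underside near its middle.
Things that resemble listed ones, but are neither listed nor needed, are in the scene too. Leave any blue look-alike of the lifter alone.

How it is judged:
On the way, in this order (a step that is already met when the one before it is completed fails the run):
1. the holder is carried on the lifter's blade, clear of the bench (height (world z) of holder above 0.06 m and contact force between each of holder, the fingers and lifter above 0.1 N and contact force between holder and empty_stand below 0.02 N), for 0.2 s.
2. the holder lies flat on the empty stand's rails between the pins, and the lifter no longer touches it (horizontal distance between holder and empty_stand_nest below 0.007 m and z of holder in the frame of empty_stand_nest between -0.003 and 0.003 m and angle between holder's own z axis and vertical below 0.05 rad and contact force between holder and lifter below 0.02 N and contact force between holder and empty_stand above 0.1 N), for 0.2 s.
At the end, for the whole second after the job is handed in: The holder lies at rest on the empty stand's rails, flat (within 0.05 rad), within 3 mm of the rails' height and 7 mm of the nest's centre, not touched by the lifter; the lifter stands at rest and upright (within 0.08 rad) on blade and heel, both on the pad, released (all of step 2 and linear speed of each of holder, lifter below 0.02 m/s and angle between lifter's own z axis and vertical below 0.08 rad and contact force between lifter and pad above 0.1 N and x of lifter in the frame of pad between -0.2 and 0.05 m and y of lifter in the frame of pad between -0.05 and 0.05 m and z of each of lifter, lifter_heel in the frame of pad below 0.006 m and x of lifter_heel in the frame of pad between -0.2 and 0.05 m and y of lifter_heel in the frame of pad between -0.05 and 0.05 m).
It fails at once if the gripper or arm touches the coverslip holder (contact force between any of the fingers, the arm and holder above 0.3 N).
It fails at once if the holder is tilted more than 0.26 rad (15 degrees) (angle between holder's own z axis and vertical above 0.26 rad).
It fails at once if the holder is set down hard (more than 6 N on the stand) (contact force between holder and empty_stand above 6 N).
It fails at once if the other holder is shifted by more than 15 mm (distance of other_holder from where it was at the start of the episode above 0.015 m).
It fails at once if a bystander is shifted by more than 30 mm (distance of any of dish, tip_box, marker from where it was at the start of the episode above 0.03 m).
It also fails if it takes over 67 s, if anything falls off the work surface, if the arm or the gripper's body presses on something with over 40 N, if the wrist force passes 120 N, or if a joint passes its speed limit or range.

## Working session

There is one attempt and no reset: what is moved stays moved. The work goes in short steps, Python scripts to look and compute and a tool call to move; the robot and the scene stay as the last step left them, time stands still between calls to the robot, and variables do not carry over. Pictures are saved under pics/ and viewed, and the job is handed in when it is done.

Besides the shell and the picture viewer there is one more tool, called after ">>>" as name([rows], argument=value, ...), one row to a line, values as JSON. arm_command: Moves the arm, as the interface text tells. Its arguments: {"type":"object","properties":{"rows":{"type":"array","items":{"type":"array","items":{"type":"number"}}},"grip_force":{"type":"number"}},"required":["rows"]}

```bash
mkdir -p pics; ls; python3 - <<'E'
from plant import env, eyes
import cv2
s=env.get_state()
for k in s: print(k,s[k])
for n in ("scene","top","wrist"):
    d=eyes.get_image(n); cv2.imwrite(f"pics/{n}0.png",d["image"][:,:,::-1]); print(n,d["fx"],d["cx"],d["cy"],d["world_from_camera"])
E
```

```text
pics
clock 0.0
joint_pos [-1.20901899e+00  4.23822282e-01  1.63069047e+00 -3.31337997e-06
  1.08861272e+00 -1.90030347e-02]
joint_vel [ 0.00172211  0.00174243 -0.00075593 -0.00109031  0.00057035 -0.00126156]
joint_efforts [-1.45229329e-03 -5.44637990e+01 -2.73668557e+01  6.42918237e-02
  2.27236538e-02 -1.15460157e-04]
tool_pos [ 0.23211406 -0.57973574  0.24691308]
tcp_rot [-0.38825176  2.01467654 -2.01158107]
force [-0.67310784 -0.63101058 -0.0957457 ]
torque [0.03459421 0.02862538 0.00871075]
finger_gap 0.08783141888042854
scene 490.83938595477315 272.15399486477594 213.42427922818965 [[ 0.80638036  0.49079756 -0.32995221  0.91530598]
 [ 0.59133424 -0.67728402  0.43773299 -0.44728168]
 [-0.00863308 -0.54809133 -0.83637394  0.91290393]
 [ 0.          0.          0.          1.        ]]
top 473.24904617453376 274.6174412445746 208.71611005220086 [[ 5.12646282e-02 -9.75916300e-01  2.12036114e-01  4.25115984e-01]
 [-9.98685001e-01 -4.99989983e-02  1.13300411e-02  1.03572789e-02]
 [-4.55578496e-04 -2.12338117e-01 -9.77196151e-01  8.79260512e-01]
 [ 0.00000000e+00  0.00000000e+00  0.00000000e+00  1.00000000e+00]]
wrist 319.2076749464409 277.85317441516804 208.91105579791562 [[ 0.37134311 -0.89606327 -0.24325894  0.29826777]
 [-0.92849511 -0.35867075 -0.09618795 -0.55337694]
 [-0.00105938  0.26158347 -0.96518028  0.38364346]
 [ 0.          0.          0.          1.        ]]
```

View pics/scene0.png

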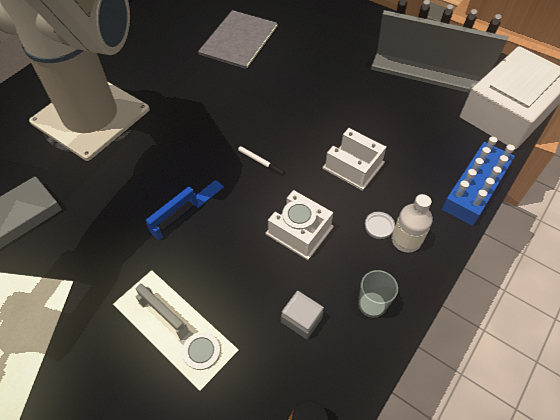

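View pics/top0.png

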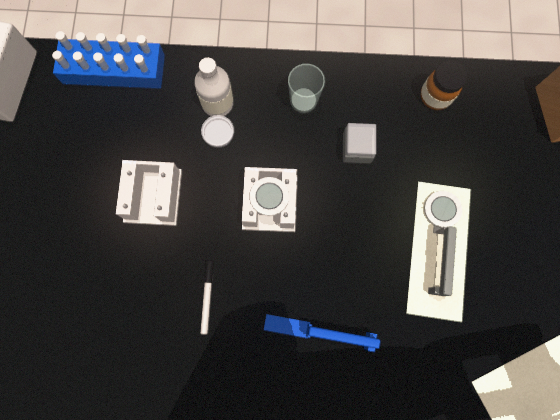

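View pics/wrist0.png

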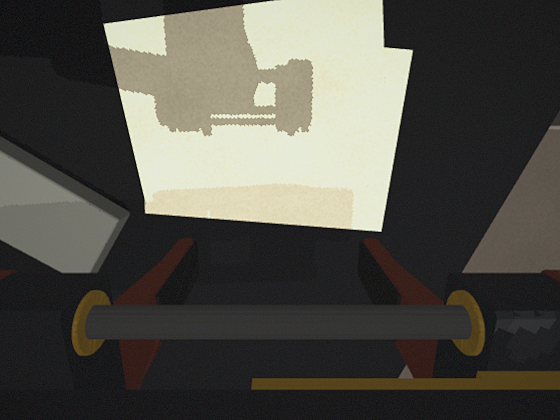

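Candidates in the top view: the grey lifter on the pad at (443,262), and a blue look-alike at (320,333), which I leave alone. The empty stand is at (150,193), and the loaded one with a holder is at (270,198). I choose the grey lifter and the left stand, and check both in close crops.

```bash
python3 - <<'E'
import cv2
t=cv2.imread("pics/top0.png"); s=cv2.imread("pics/scene0.png")
cv2.imwrite("pics/c1.png",cv2.resize(t[175:325,400:480],None,fx=4,fy=4,interpolation=2))
cv2.imwrite("pics/c2.png",cv2.resize(t[150:235,105:195],None,fx=6,fy=6,interpolation=2))
cv2.imwrite("pics/c3.png",cv2.resize(s[265:395,105:245],None,fx=4.5,fy=4.5,interpolation=2))
cv2.imwrite("pics/c4.png",cv2.resize(s[120:195,315:395],None,fx=7,fy=7,interpolation=2))
E
```

```text
(no output)
```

View pics/c1.png

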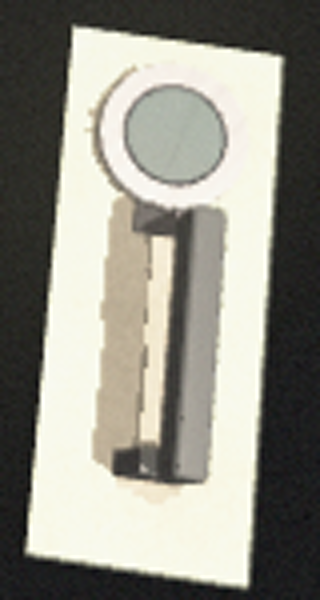

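View pics/c2.png

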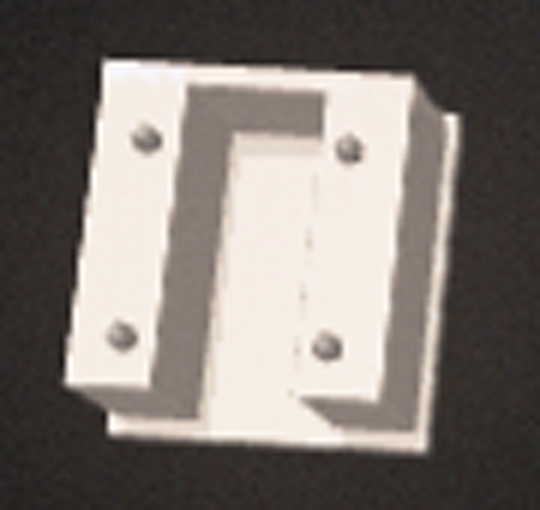

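View pics/c3.png

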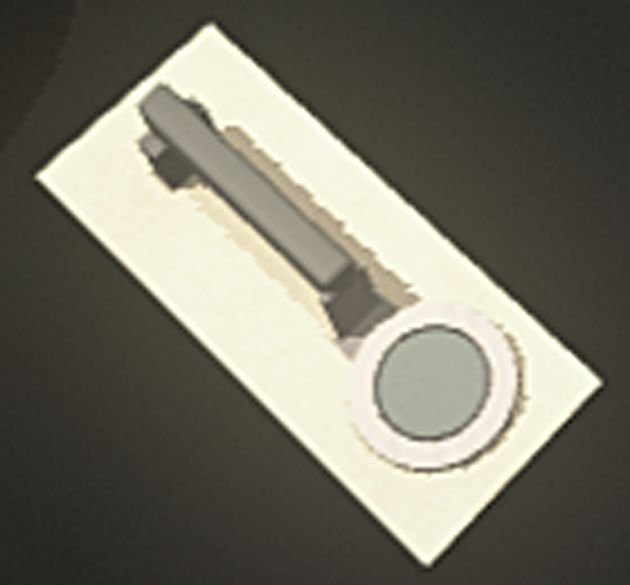

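View pics/c4.png

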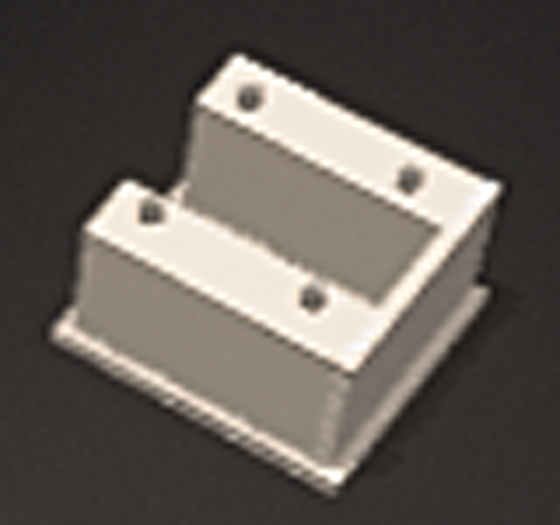

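```bash
cat > h.py <<'E'
import numpy as np
from scipy.optimize import least_squares
def ray(d,u,v):
    T=np.array(d["world_from_camera"]); r=T[:3,:3]@np.array([(u-d["cx"])/d["fx"],(v-d["cy"])/d["fy"],1]); return T[:3,3],r
def at_z(d,u,v,z):
    o,r=ray(d,u,v); return o+r*(z-o[2])/r[2]
def uncrop(p,k,ox,oy): return [((a+.5)/k-.5+ox,(b+.5)/k-.5+oy) for a,b in p]
def fit2(model,world):
    # planar rigid: world = R model + t
    model=np.array(model,float);world=np.array(world)[:,:2]
    f=lambda q:(np.c_[np.cos(q[2])*model[:,0]-np.sin(q[2])*model[:,1]+q[0],np.sin(q[2])*model[:,0]+np.cos(q[2])*model[:,1]+q[1]]-world).ravel()
    r=least_squares(f,[world[:,0].mean(),world[:,1].mean(),0]); return r.x,np.abs(r.fun).max()
E
python3 - <<'E'
from plant import env, eyes
from h import *
T=eyes.get_image("top");S=eyes.get_image("scene")
np.set_printoptions(precision=4,suppress=True)
pins=[(.0304,.0304),(.0304,-.0304),(-.0304,.0304),(-.0304,-.0304)]
for z in (.064,):
  a=[at_z(T,*p,z) for p in uncrop([(147,137),(348,149),(122,335),(327,347)],6,105,150)]
  b=[at_z(S,*p,z) for p in uncrop([(409,180),(312,298),(249,98),(151,212)],7,315,120)]
  print("stand top",fit2(pins,a)," scene",fit2(pins,b),"both",fit2(pins+pins,a+b))
pc=[(.05,.05),(.05,-.05),(-.2,-.05),(-.2,.05)]
a=[at_z(T,*p,.002) for p in uncrop([(73,27),(285,57),(250,587),(25,554)],4,400,175)]
b=[at_z(S,*p,.002) for p in uncrop([(603,382),(428,566),(37,177),(210,23)],4.5,105,265)]
print("pad",fit2(pc,a),fit2(pc,b))
hc=[(-.042,.008),(-.042,-.008),(-.162,-.008),(-.162,.008)]
a=[at_z(T,*p,.064) for p in uncrop([(192,207),(225,210),(208,482),(170,478)],4,400,175)]
b=[at_z(S,*p,.064) for p in uncrop([(352,268),(322,292),(138,106),(162,84)],4.5,105,265)]
print("lifter",fit2(hc,a),fit2(hc,b))
hz=.002+.004+.006
print("holder",at_z(T,*uncrop([(175,134)],4,400,175)[0],hz),at_z(S,*uncrop([(433,382)],4.5,105,265)[0],hz))
E
```

```text
stand top (array([ 0.6245,  0.2537, -0.0061]), np.float64(0.00031944033964986795))  scene (array([ 0.6261,  0.2502, -0.0034]), np.float64(0.00033147651123721644)) both (array([ 0.6253,  0.2519, -0.0047]), np.float64(0.0020537688906094587))
pad (array([ 0.6287, -0.2971, -0.0988]), np.float64(0.0009219401118521764)) (array([ 0.6306, -0.2989, -0.0969]), np.float64(0.0005544446613186538))
lifter (array([ 0.6284, -0.2952, -0.097 ]), np.float64(0.0014147019773469438)) (array([ 0.6319, -0.3025, -0.1169]), np.float64(0.001441134961912005))
holder [ 0.6306 -0.2956  0.012 ] [ 0.6314 -0.2976  0.012 ]
```

```bash
cat >> h.py <<'E'
from scipy.spatial.transform import Rotation as Ro
def goal(env,xyz,yaw,flip=None):
    """lifter-yaw: tool y down, tool z = +-lifter y. prints shift in tool cm, turn"""
    s=env.get_state(); R=Ro.from_rotvec(s["tcp_rot"]); M=R.as_matrix()
    best=None
    for sg in (1,-1):
        z=sg*np.array([-np.sin(yaw),np.cos(yaw),0]); y=np.array([0,0,-1.]); x=np.cross(y,z)
        w=(R.inv()*Ro.from_matrix(np.c_[x,y,z])).as_rotvec()
        if best is None or np.linalg.norm(w)<np.linalg.norm(best[0]): best=(w,np.c_[x,y,z])
    d=np.array(xyz)-s["tool_pos"]
    print("turn",best[0],"shift in present tool cm",M.T@d*100,"in goal tool cm",best[1].T@d*100)
    print("tool x,y,z now\n",M.T)
E
python3 - <<'E'
from plant import env, eyes
from h import *
np.set_printoptions(precision=4,suppress=True)
goal(env,(.548,-.290,.058),-.098)
E
```

```text
turn [0.0007 0.4788 0.0001] shift in present tool cm [-40.0922  18.9421 -15.1712] in goal tool cm [-28.5874  18.9296 -31.9498]
tool x,y,z now
 [[-0.9284 -0.3717 -0.    ]
 [-0.0002  0.0007 -1.    ]
 [ 0.3717 -0.9284 -0.0007]]
```

>>> arm_command([
  [1, 0, 0, 0, 0, 0.16, 0],
  [1, 0, 0, 0, 0, 0.16, 0],
  [1, 0, 0, 0, 0, 0.159, 0],
  [1, -5, 0, -5.4, 0, 0, 0],
  [1, -5, 0, -5.4, 0, 0, 0],
  [1, -5, 0, -5.4, 0, 0, 0],
  [1, -5, 0, -5.4, 0, 0, 0],
  [1, -5, 0, -5.4, 0, 0, 0],
])

```text
clock: 1.25
tool_pos: [0.4674, -0.3713, 0.2478]
tcp_rot: [-0.107, -2.171, 2.171]
force: [1.1, 0.1, 1.2]
finger_gap: 0.088
```

>>> arm_command([
  [1, -3.6, 2, -5, 0, 0, 0],
  [1, 0, 2, 0, 0, 0, 0],
  [1, 0, 2, 0, 0, 0, 0],
  [1, 0, 0, 0, 0, 0, 0],
  [1, 0, 0, 0, 0, 0, 0],
])

```text
clock: 1.88
tool_pos: [0.5056, -0.3286, 0.189]
tcp_rot: [-0.108, -2.171, 2.172]
force: [0.3, -1.6, 1.1]
finger_gap: 0.088
```

```bash
python3 - <<'E'
from plant import env, eyes
from h import *
import cv2
np.set_printoptions(precision=4,suppress=True)
goal(env,(.548,-.290,.058),-.098)
for n in ("top","wrist"):
    d=eyes.get_image(n); cv2.imwrite(f"pics/{n}1.png",d["image"][:,:,::-1]); print(d["world_from_camera"])
E
```

```text
turn [-0.0003 -0.0005 -0.0006] shift in present tool cm [-3.8293 13.101  -4.2632] in goal tool cm [-3.84   13.0998 -4.257 ]
tool x,y,z now
 [[-0.9951  0.0984 -0.0006]
 [ 0.0006 -0.0004 -1.    ]
 [-0.0984 -0.9951  0.0003]]
[[ 0.0513 -0.9759  0.212   0.4251]
 [-0.9987 -0.05    0.0113  0.0104]
 [-0.0005 -0.2123 -0.9772  0.8793]
 [ 0.      0.      0.      1.    ]]
[[-0.0988 -0.9608 -0.2591  0.5764]
 [-0.9951  0.0956  0.0249 -0.3356]
 [ 0.0009  0.2603 -0.9655  0.326 ]
 [ 0.      0.      0.      1.    ]]
```

View pics/wrist1.png

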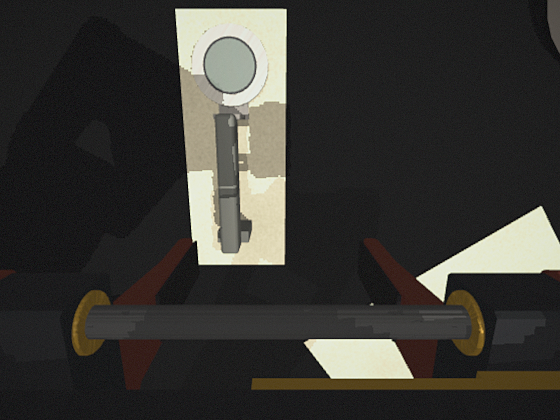

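View pics/top1.png

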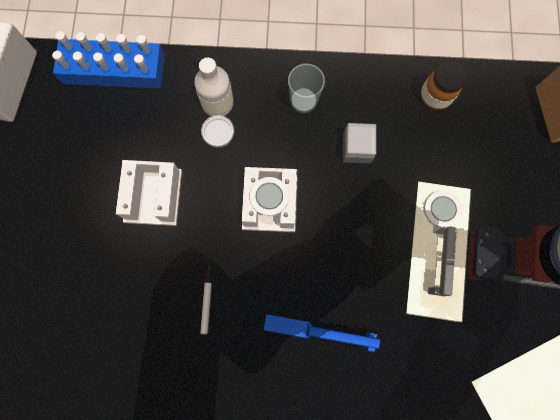

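>>> arm_command([
  [1, -2, 2, -2.2, 0, 0, 0],
  [1, -1.8, 2, -2, 0, 0, 0],
  [1, 0, 1, 0, 0, 0, 0],
  [1, 0, 0, 0, 0, 0, 0],
  [1, 0, 0, 0, 0, 0, 0],
])

```text
clock: 2.6
tool_pos: [0.5471, -0.2911, 0.1392]
tcp_rot: [-0.109, -2.17, 2.172]
force: [0.4, 0.1, -0.4]
finger_gap: 0.0877
```

```bash
python3 - <<'E'
from plant import env, eyes
from h import *
import cv2
np.set_printoptions(precision=4,suppress=True)
goal(env,(.548,-.290,.058),-.098)
d=eyes.get_image("wrist"); cv2.imwrite("pics/wrist2.png",cv2.resize(d["image"][0:300,150:450,::-1],None,fx=2,fy=2,interpolation=2)); print(d["world_from_camera"])
E
```

```text
turn [-0.0005 -0.0011 -0.0008] shift in present tool cm [-0.0735  8.1184 -0.1177] in goal tool cm [-0.0803  8.1184 -0.1137]
tool x,y,z now
 [[-0.9951  0.099  -0.0008]
 [ 0.0008 -0.0006 -1.    ]
 [-0.099  -0.9951  0.0005]]
[[-0.0993 -0.9607 -0.2594  0.6178]
 [-0.9951  0.0961  0.0251 -0.298 ]
 [ 0.0008  0.2606 -0.9654  0.2759]
 [ 0.      0.      0.      1.    ]]
```

View pics/wrist2.png

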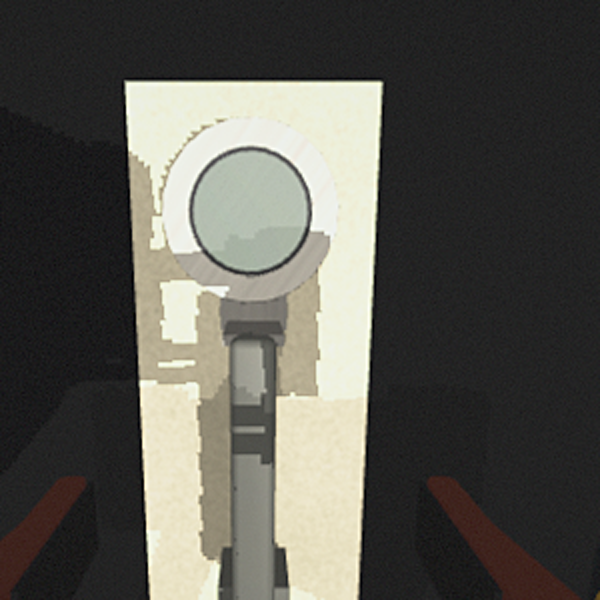

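```bash
python3 - <<'E'
from plant import env, eyes
from h import *
np.set_printoptions(precision=4,suppress=True)
d=eyes.get_image("wrist")
def P(u,v,z): return at_z(d,*uncrop([(u,v)],2,150,0)[0],z)
R=np.array([[np.cos(-.098),np.sin(-.098)],[-np.sin(-.098),np.cos(-.098)]])
s=env.get_state()["tool_pos"]
for n,p in dict(hf=P(253,338,.064),hm=P(252.5,590,.064),hold=P(250,209,.012),padL=P(125,80,.002),padR=P(383,80,.002)).items(): print(n,p,R@(p-s)[:2])
E
```

```text
hf [ 0.5886 -0.2942  0.064 ] [0.0414 0.0009]
hm [ 0.4955 -0.2846  0.064 ] [-0.0522  0.0013]
hold [ 0.6321 -0.2972  0.012 ] [0.0851 0.0022]
padL [ 0.685  -0.2536  0.002 ] [0.1334 0.0507]
padR [ 0.6751 -0.3535  0.002 ] [ 0.1333 -0.0497]
```

>>> arm_command([
  [1, -0.1, 2, -0.1, 0, 0, 0],
  [1, 0, 2, 0, 0, 0, 0],
  [1, 0, 2, 0, 0, 0, 0],
  [1, 0, 1.5, 0, 0, 0, 0],
  [1, 0, 0.6, 0, 0, 0, 0],
  [1, 0, 0, 0, 0, 0, 0],
  [1, 0, 0, 0, 0, 0, 0],
])

```text
clock: 3.58
tool_pos: [0.5488, -0.2895, 0.0579]
tcp_rot: [-0.108, -2.171, 2.172]
force: [-0.7, 0.3, -0.3]
finger_gap: 0.0875
```

>>> arm_command([
  [0.2, 0, 0, 0, 0, 0, 0],
  [0, 0, 0, 0, 0, 0, 0],
  [-0.3, 0, 0, 0, 0, 0, 0],
  [-0.5, 0, 0, 0, 0, 0, 0],
  [-0.6, 0, 0, 0, 0, 0, 0],
  [-0.6, 0, 0, 0, 0, 0, 0],
], grip_force=45)

```text
clock: 4.32
tool_pos: [0.5484, -0.2892, 0.0573]
tcp_rot: [-0.107, -2.171, 2.171]
force: [-0.6, -0.7, 0.5]
finger_gap: 0.0316
```

>>> arm_command([
  [-0.6, 0, 0, 0, 0, 0, 0],
  [-0.6, 0, 0, 0, 0, 0, 0],
  [-0.65, 0, 0, 0, 0, 0, 0],
  [-1, 0, 0, 0, 0, 0, 0],
  [-1, 0, 0, 0, 0, 0, 0],
  [-1, 0, 0, 0, 0, 0, 0],
], grip_force=45)

```text
clock: 5.08
tool_pos: [0.5484, -0.2893, 0.0574]
tcp_rot: [-0.107, -2.171, 2.171]
force: [-0.2, -0.1, 0.2]
finger_gap: 0.0159
```

>>> arm_command([
  [-1, 0, -0.1, 0, 0, 0, 0],
  [-1, 0, -0.2, 0, 0, 0, 0],
  [-1, 0, -0.3, 0, 0, 0, 0],
  [-1, 0, -0.4, 0, 0, 0, 0],
  [-1, 0, -0.4, 0, 0, 0, 0],
  [-1, 0, -0.3, 0, 0, 0, 0],
  [-1, 0, 0, 0, 0, 0, 0],
  [-1, 0, 0, 0, 0, 0, 0],
])

```text
clock: 6.08
tool_pos: [0.5483, -0.2892, 0.0743]
tcp_rot: [-0.107, -2.171, 2.171]
force: [0.1, -0.1, -1.5]
finger_gap: 0.0155
```

```bash
python3 - <<'E'
from plant import env, eyes
from h import *
import cv2
np.set_printoptions(precision=4,suppress=True)
print(env.get_state())
d=eyes.get_image("wrist"); cv2.imwrite("pics/wrist3.png",cv2.resize(d["image"][0:300,150:450,::-1],None,fx=2,fy=2,interpolation=2))
d=eyes.get_image("scene"); cv2.imwrite("pics/scene3.png",cv2.resize(d["image"][240:400,90:260,::-1],None,fx=3.5,fy=3.5,interpolation=2))
E
```

```text
{'clock': 6.075, 'joint_pos': array([-0.5046,  0.6464,  1.7283, -0.    ,  0.7671,  1.1645]), 'joint_vel': array([-0.0003,  0.0033,  0.0012, -0.    ,  0.0012,  0.0003]), 'joint_efforts': array([ -0.0002, -60.8013, -20.3264,   0.048 ,  -0.1238,   0.0004]), 'tool_pos': array([ 0.5483, -0.2892,  0.0743]), 'tcp_rot': array([-0.1066, -2.171 ,  2.1709]), 'force': array([ 0.1332, -0.1339, -1.5435]), 'torque': array([0.047 , 0.1358, 0.0443]), 'finger_gap': 0.015546122782353495}
```

View pics/wrist3.png

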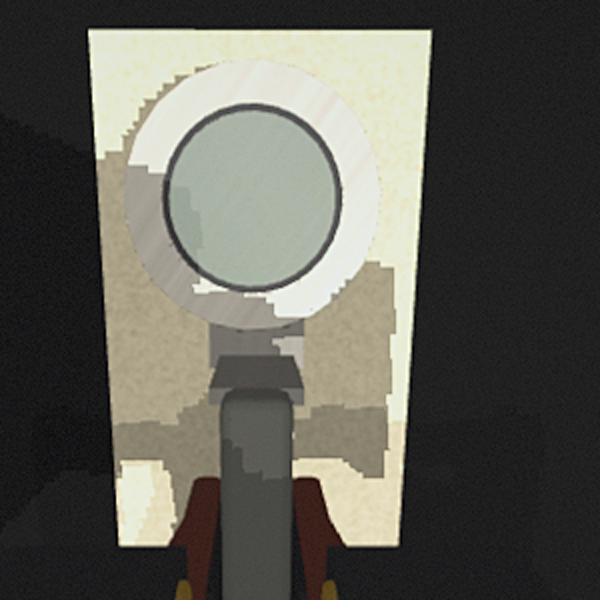

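View pics/scene3.png

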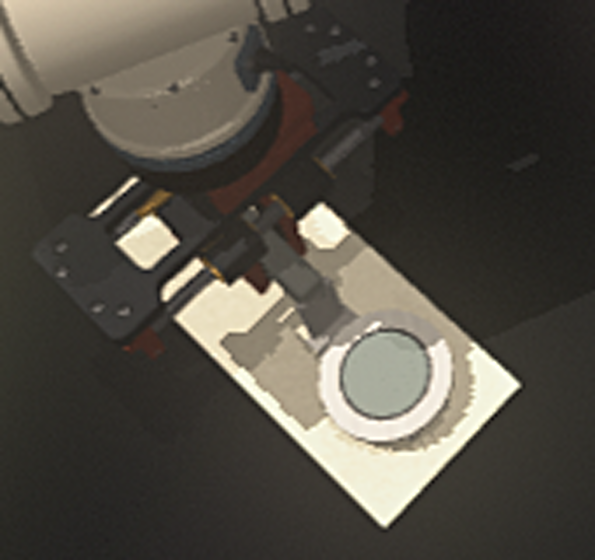

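>>> arm_command([
  [-1, 0, -0.4, 0, 0, 0, 0],
  [-1, 0, -0.9, 0, 0, 0, 0],
  [-1, 0, -1.4, 0, 0, 0, 0],
  [-1, 0, -1.8, 0, 0, 0, 0],
  [-1, 0, -1.8, 0, 0, 0, 0],
  [-1, 0, -1.8, 0, 0, 0, 0],
  [-1, 0, -1.4, 0, 0, 0, 0],
  [-1, 0, -0.9, 0, 0, 0, 0],
])

```text
clock: 7.18
tool_pos: [0.5486, -0.2894, 0.1796]
tcp_rot: [-0.108, -2.171, 2.172]
force: [0.4, -0.3, -2.2]
finger_gap: 0.0156
```

>>> arm_command([
  [-1, 0, -0.4, 0, 0, 0, 0],
  [-1, 0, 0, -0.2, 0, 0, 0],
  [-1, 0, 0, -0.5, 0, -0.005, 0],
  [-1, 0, 0, -0.8, 0, -0.01, 0],
  [-1, 0, 0, -1.1, 0, -0.015, 0],
  [-1, 0, 0, -1.4, 0, -0.015, 0],
  [-1, 0, 0, -1.6, 0, -0.015, 0],
  [-1, 0, 0, -1.6, 0, -0.015, 0],
])

```text
clock: 8.18
tool_pos: [0.5532, -0.2161, 0.1824]
tcp_rot: [-0.024, -2.211, 2.21]
force: [-0.3, 0.1, -2.5]
finger_gap: 0.0156
```

```bash
python3 - <<'E'
from plant import env, eyes
from h import *
import cv2
np.set_printoptions(precision=4,suppress=True)
goal(env,(.5413,.2523,.18),-.005)
d=eyes.get_image("scene"); cv2.imwrite("pics/scene4.png",d["image"][:,:,::-1])
E
```

```text
turn [ 0.0001 -0.0168 -0.    ] shift in present tool cm [  2.2136   0.2459 -46.7992] in goal tool cm [  1.4258   0.243  -46.8299]
tool x,y,z now
 [[-0.9998  0.0218 -0.    ]
 [ 0.      0.0001 -1.    ]
 [-0.0218 -0.9998 -0.0001]]
```

View pics/scene4.png

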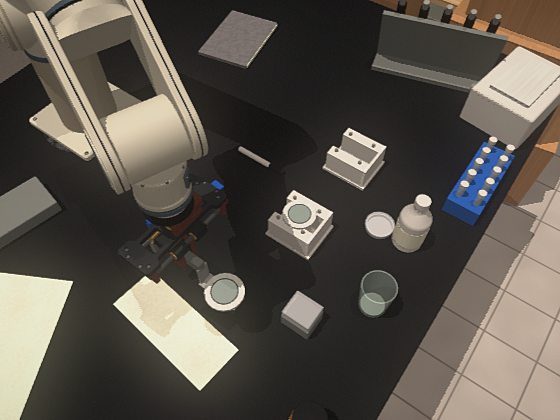

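>>> arm_command([
  [-1, 0.1, 0, -1.8, 0, -0.01, 0],
  [-1, 0.2, 0, -2, 0, -0.0065, 0],
  [-1, 0.2, 0, -2, 0, 0, 0],
  [-1, 0.2, 0, -2, 0, 0, 0],
  [-1, 0.2, 0, -2, 0, 0, 0],
  [-1, 0.2, 0, -2, 0, 0, 0],
  [-1, 0.2, 0, -2, 0, 0, 0],
  [-1, 0.1, 0, -2, 0, 0, 0],
])

```text
clock: 9.22
tool_pos: [0.5405, -0.058, 0.1824]
tcp_rot: [-0.007, -2.218, 2.218]
force: [0.5, -0.3, -1.9]
finger_gap: 0.0158
```

>>> arm_command([
  [-1, 0, 0, -2, 0, 0, 0],
  [-1, 0, 0, -2, 0, 0, 0],
  [-1, 0, 0, -2, 0, 0, 0],
  [-1, 0, 0, -2, 0, 0, 0],
  [-1, 0, 0, -2, 0, 0, 0],
  [-1, 0, 0, -2, 0, 0, 0],
  [-1, 0, 0, -2, 0, 0, 0],
  [-1, 0, 0, -2, 0, 0, 0],
])

```text
clock: 10.22
tool_pos: [0.5417, 0.102, 0.1824]
tcp_rot: [-0.007, -2.218, 2.218]
force: [0.3, 0.3, -1.8]
finger_gap: 0.016
```

>>> arm_command([
  [-1, 0, 0, -2, 0, 0, 0],
  [-1, 0, 0, -2, 0, 0, 0],
  [-1, 0, 0, -1.8, 0, 0, 0],
  [-1, 0, 0, -1.5, 0, 0, 0],
  [-1, 0, 0, -1.2, 0, 0, 0],
  [-1, 0, 0, -0.9, 0, 0, 0],
  [-1, 0, 0, -0.6, 0, 0, 0],
  [-1, 0, 0, -0.3, 0, 0, 0],
])

```text
clock: 11.22
tool_pos: [0.5424, 0.2038, 0.1824]
tcp_rot: [-0.007, -2.218, 2.218]
force: [0.6, -0.2, -2.3]
finger_gap: 0.0159
```

>>> arm_command([
  [-1, 0, 0, 0, 0, 0, 0],
  [-1, 0, 0, 0, 0, 0, 0],
  [-1, 0, 0, 0, 0, 0, 0],
])

```text
clock: 11.6
tool_pos: [0.5424, 0.2034, 0.1824]
tcp_rot: [-0.008, -2.218, 2.218]
force: [-1.4, 0.2, -1.6]
finger_gap: 0.016
```

```bash
python3 - <<'E'
from plant import env, eyes
from h import *
import cv2
np.set_printoptions(precision=4,suppress=True)
goal(env,(.5413,.2523,.18),-.005)
d=eyes.get_image("scene"); cv2.imwrite("pics/scene5.png",cv2.resize(d["image"][90:210,300:420,::-1],None,fx=5,fy=5,interpolation=2))
d=eyes.get_image("top"); cv2.imwrite("pics/top5.png",cv2.resize(d["image"][140:260,80:220,::-1],None,fx=5,fy=5,interpolation=2))
d=eyes.get_image("wrist"); cv2.imwrite("pics/wrist5.png",cv2.resize(d["image"][0:300,150:450,::-1],None,fx=2,fy=2,interpolation=2))
E
```

```text
turn [-0.     -0.0021  0.0001] shift in present tool cm [ 0.146   0.2361 -4.8882] in goal tool cm [ 0.1357  0.2362 -4.8885]
tool x,y,z now
 [[-1.      0.0071  0.0001]
 [-0.0001 -0.     -1.    ]
 [-0.0071 -1.      0.    ]]
```

View pics/scene5.png

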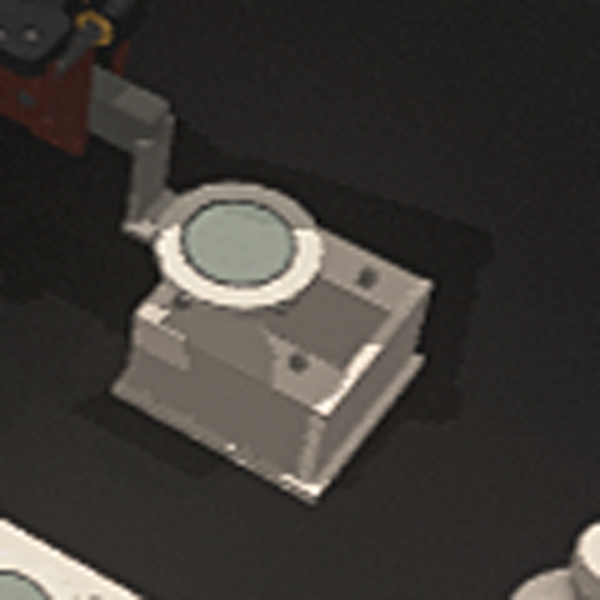

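View pics/top5.png

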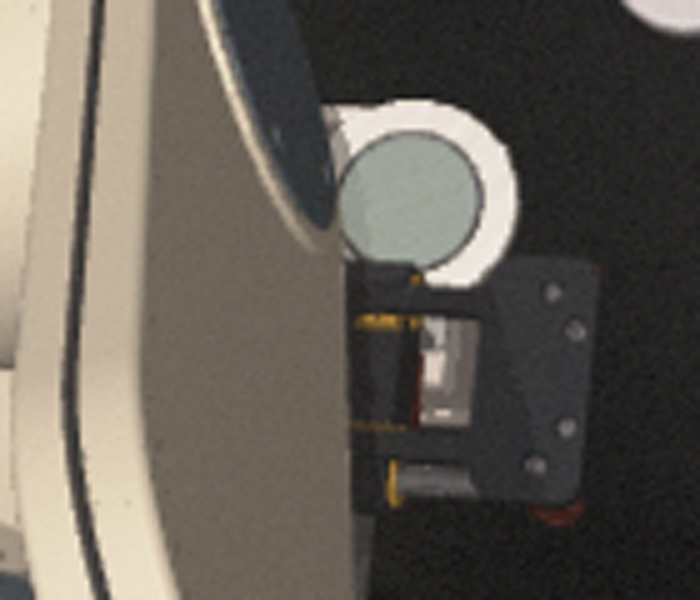

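View pics/wrist5.png

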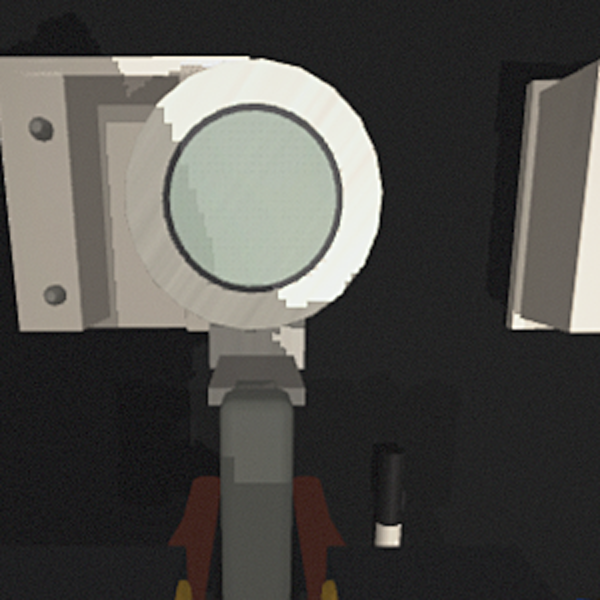

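```bash
python3 - <<'E'
from plant import env, eyes
from h import *
np.set_printoptions(precision=4,suppress=True)
d=eyes.get_image("wrist");S=eyes.get_image("scene")
def P(u,v,z): return at_z(d,*uncrop([(u,v)],2,150,0)[0],z)
t=env.get_state()["tool_pos"]; zt=t[2]-.0553+.010
L,R,U,D=P(126,194,zt),P(382,194,zt),P(252,57,zt),P(252,329,zt)
print("diam",np.linalg.norm(L-R),np.linalg.norm(U-D)); c=np.array([(U+D)[0]/2,(L+R)[1]/2]); print("holder wrist",c,"rel",c-t[:2])
print("window",P(252,198,zt), "scene window",at_z(S,*uncrop([(240,242)],5,300,90)[0],zt))
p1,p2=P(40,128,.064),P(55,295,.064); print("pins",p1,p2,np.linalg.norm(p1-p2))
ya=np.arctan2(*(p1-p2)[[1,0]]);m=(p1+p2)[:2]/2; print("yaw",ya,"nest",m+.0304*np.array([np.sin(ya),-np.cos(ya)]))
print("pad edge check")
E
```

```text
diam 0.069017875325033 0.06951056017557466
holder wrist [0.6254 0.2035] rel [ 0.083  -0.0001]
window [0.626  0.2041 0.1371] scene window [0.6255 0.2042 0.1371]
pins [0.6559 0.2824 0.064 ] [0.5953 0.2823 0.064 ] 0.060585874075028766
yaw 0.0015491076850344364 nest [0.6257 0.2519]
pad edge check
```

>>> arm_command([
  [-1, 0, 0, -0.3, 0, -0.002, 0],
  [-1, 0, 0, -0.7, 0, -0.002, 0],
  [-1, 0, 0, -1, 0, 0, 0],
  [-1, 0, 0, -1, 0, 0, 0],
  [-1, 0, 0, -0.9, 0, 0, 0],
  [-1, 0, 0, -0.6, 0, 0, 0],
  [-1, 0, 0, -0.3, 0, 0, 0],
  [-1, 0, 0, 0, 0, 0, 0],
])

```text
clock: 12.85
tool_pos: [0.5425, 0.2518, 0.1824]
tcp_rot: [-0.003, -2.22, 2.22]
force: [-0.1, -0.6, -1.4]
finger_gap: 0.0157
```

>>> arm_command([
  [-1, 0, 0.3, 0, 0, 0, 0],
  [-1, 0, 0.6, 0, 0, 0, 0],
  [-1, 0, 0.9, 0, 0, 0, 0],
  [-1, 0, 0.9, 0, 0, 0, 0],
  [-1, 0, 0.9, 0, 0, 0, 0],
  [-1, 0, 0.6, 0, 0, 0, 0],
  [-1, 0, 0.3, 0, 0, 0, 0],
  [-1, 0, 0, 0, 0, 0, 0],
])

```text
clock: 13.85
tool_pos: [0.5425, 0.2517, 0.1372]
tcp_rot: [-0.003, -2.22, 2.22]
force: [-0.3, -0.3, -2.1]
finger_gap: 0.016
```

```bash
python3 - <<'E'
from plant import env, eyes
from h import *
import cv2
np.set_printoptions(precision=4,suppress=True)
goal(env,(.5427,.2519,.12),-.003)
d=eyes.get_image("scene"); cv2.imwrite("pics/scene6.png",cv2.resize(d["image"][90:210,300:420,::-1],None,fx=5,fy=5,interpolation=2))
d=eyes.get_image("wrist"); cv2.imwrite("pics/wrist6.png",cv2.resize(d["image"][0:300,150:450,::-1],None,fx=2,fy=2,interpolation=2))
E
```

```text
turn [-0.0001  0.0004  0.0002] shift in present tool cm [-0.0161  1.7232 -0.0203] in goal tool cm [-0.0158  1.7232 -0.0202]
tool x,y,z now
 [[-1.      0.0026  0.0002]
 [-0.0002 -0.0001 -1.    ]
 [-0.0026 -1.      0.0001]]
```

View pics/scene6.png

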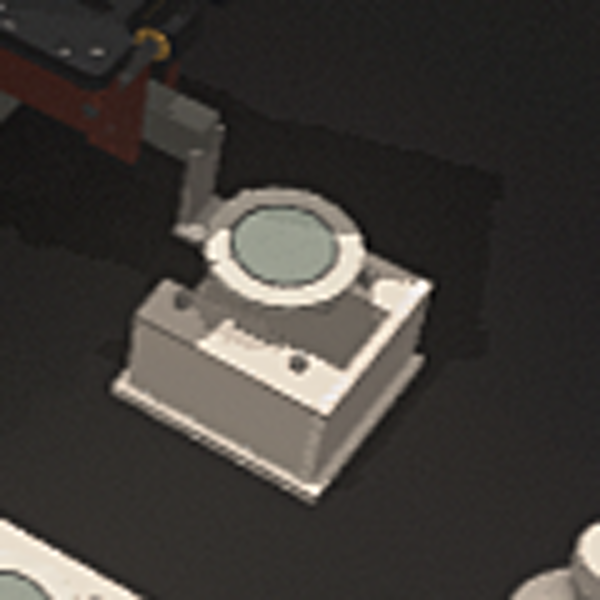

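View pics/wrist6.png

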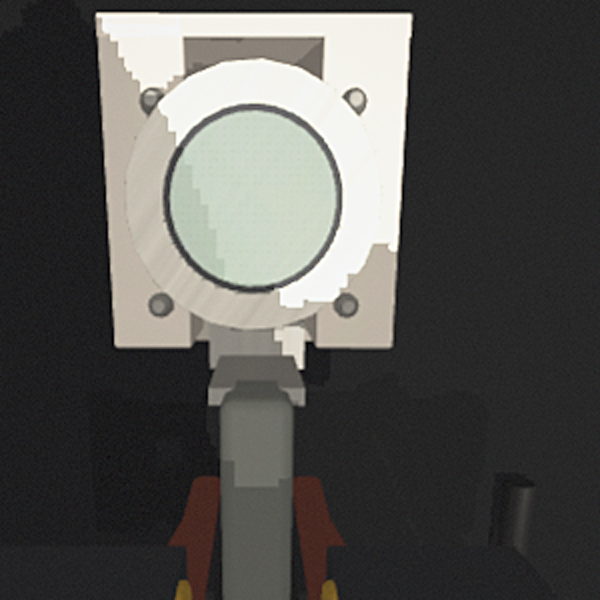

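```bash
python3 - <<'E'
from plant import env, eyes
from h import *
np.set_printoptions(precision=4,suppress=True)
d=eyes.get_image("wrist")
def P(u,v,z): return at_z(d,*uncrop([(u,v)],2,150,0)[0],z)
t=env.get_state()["tool_pos"]
pins=[(.0304,.0304),(.0304,-.0304),(-.0304,.0304),(-.0304,-.0304)]
for z in (.062,.064,.066): print(z,fit2(pins,[P(*p,z) for p in [(150,100),(356,100),(161,304),(346,304)]]), t)
E
```

```text
0.062 (array([ 0.626 ,  0.2525, -0.0023]), np.float64(0.000888605243954288)) [0.5428 0.2518 0.1377]
0.064 (array([ 0.6258,  0.2525, -0.0023]), np.float64(0.0005945445286070217)) [0.5428 0.2518 0.1377]
0.066 (array([ 0.6257,  0.2525, -0.0023]), np.float64(0.0005989917216995821)) [0.5428 0.2518 0.1377]
```

>>> arm_command([
  [-1, 0, 0.3, -0.05, 0, 0, 0],
  [-1, 0, 0.4, 0, 0, 0, 0],
  [-1, 0, 0.4, 0, 0, 0, 0],
  [-1, 0, 0.4, 0, 0, 0, 0],
  [-1, 0, 0.3, 0, 0, 0, 0],
  [-1, 0, 0.2, 0, 0, 0, 0],
  [-1, 0, 0, 0, 0, 0, 0],
  [-1, 0, 0, 0, 0, 0, 0],
])

```text
clock: 15.0
tool_pos: [0.5427, 0.2522, 0.1175]
tcp_rot: [-0.003, -2.22, 2.22]
force: [-0.2, 0.0, -1.9]
finger_gap: 0.0158
```

>>> arm_command([
  [-1, 0, 0.05, 0, 0, 0, 0],
  [-1, 0, 0.05, 0, 0, 0, 0],
  [-1, 0, 0.05, 0, 0, 0, 0],
  [-1, 0, 0.05, 0, 0, 0, 0],
  [-1, 0, 0.05, 0, 0, 0, 0],
  [-1, 0, 0.05, 0, 0, 0, 0],
  [-1, 0, 0.05, 0, 0, 0, 0],
  [-1, 0, 0.05, 0, 0, 0, 0],
])

```text
clock: 16.0
tool_pos: [0.5425, 0.2522, 0.1133]
tcp_rot: [-0.003, -2.22, 2.22]
force: [0.2, 0.4, -1.5]
finger_gap: 0.016
```

>>> arm_command([
  [-1, 0, 0.05, 0, 0, 0, 0],
  [-1, 0, 0.05, 0, 0, 0, 0],
  [-1, 0, 0.05, 0, 0, 0, 0],
  [-1, 0, 0.05, 0, 0, 0, 0],
  [-1, 0, 0.05, 0, 0, 0, 0],
  [-1, 0, 0.05, 0, 0, 0, 0],
  [-1, 0, 0.05, 0, 0, 0, 0],
  [-1, 0, 0.05, 0, 0, 0, 0],
])

```text
clock: 17.0
tool_pos: [0.5426, 0.2522, 0.1094]
tcp_rot: [-0.003, -2.22, 2.22]
force: [0.4, 0.2, -1.9]
finger_gap: 0.0158
```

```bash
python3 - <<'E'
from plant import env, eyes
from h import *
import cv2
np.set_printoptions(precision=4,suppress=True)
goal(env,(.5427,.2519,.12),-.003)
d=eyes.get_image("scene"); cv2.imwrite("pics/scene7.png",cv2.resize(d["image"][90:210,300:420,::-1],None,fx=5,fy=5,interpolation=2))
d=eyes.get_image("wrist"); cv2.imwrite("pics/wrist7.png",cv2.resize(d["image"][0:300,150:450,::-1],None,fx=2,fy=2,interpolation=2))
E
```

```text
turn [ 0.      0.0003 -0.0001] shift in present tool cm [-0.011  -1.0619  0.0292] in goal tool cm [-0.011  -1.0619  0.0292]
tool x,y,z now
 [[-1.      0.0027 -0.0001]
 [ 0.0001  0.     -1.    ]
 [-0.0027 -1.     -0.    ]]
```

View pics/scene7.png

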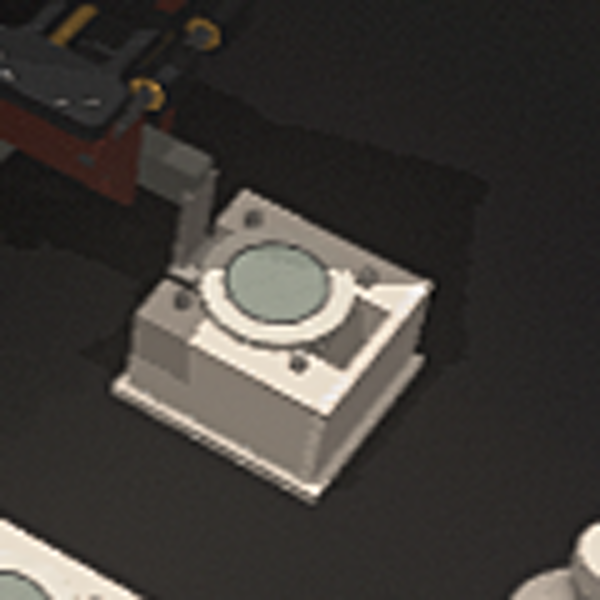

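View pics/wrist7.png

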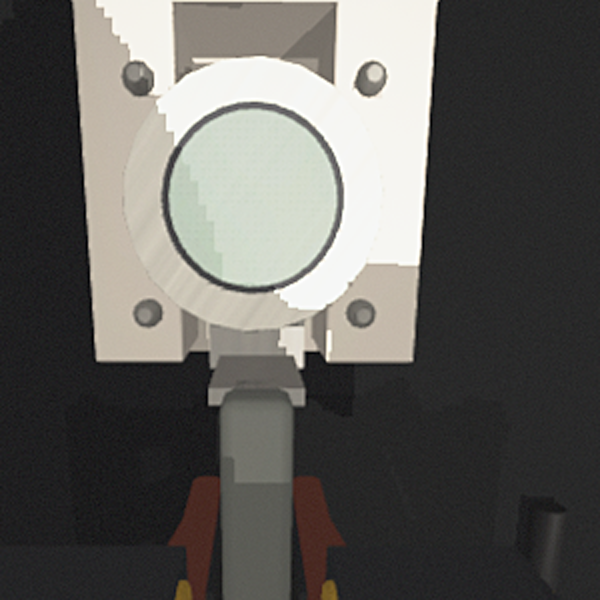

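>>> arm_command([
  [-1, 0, 0.05, 0, 0, 0, 0],
  [-1, 0, 0.05, 0, 0, 0, 0],
  [-1, 0, 0.05, 0, 0, 0, 0],
  [-1, 0, 0.05, 0, 0, 0, 0],
  [-1, 0, 0.05, 0, 0, 0, 0],
  [-1, 0, 0.05, 0, 0, 0, 0],
  [-1, 0, 0.05, 0, 0, 0, 0],
  [-1, 0, 0.05, 0, 0, 0, 0],
])

```text
clock: 18.1
tool_pos: [0.5426, 0.2522, 0.1054]
tcp_rot: [-0.003, -2.22, 2.22]
force: [0.6, 0.7, -1.4]
finger_gap: 0.0161
```

>>> arm_command([
  [-1, 0, 0.1, 0, 0, 0, 0],
  [-1, 0, 0.1, 0, 0, 0, 0],
  [-1, 0, 0.1, 0, 0, 0, 0],
  [-1, 0, 0.2, 0, 0, 0, 0],
  [-1, 0, 0.2, 0, 0, 0, 0],
  [-1, 0, 0.2, 0, 0, 0, 0],
  [-1, 0, 0, 0, 0, 0, 0],
  [-1, 0, 0, 0, 0, 0, 0],
])

```text
clock: 19.1
tool_pos: [0.5426, 0.2522, 0.0964]
tcp_rot: [-0.003, -2.22, 2.22]
force: [0.5, 0.8, -1.5]
finger_gap: 0.0162
```

```bash
python3 - <<'E'
from plant import env, eyes
from h import *
import cv2
d=eyes.get_image("scene"); cv2.imwrite("pics/scene8.png",cv2.resize(d["image"][90:210,300:420,::-1],None,fx=5,fy=5,interpolation=2))
d=eyes.get_image("wrist"); cv2.imwrite("pics/wrist8.png",cv2.resize(d["image"][0:300,150:450,::-1],None,fx=2,fy=2,interpolation=2))
E
```

```text
(no output)
```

View pics/scene8.png

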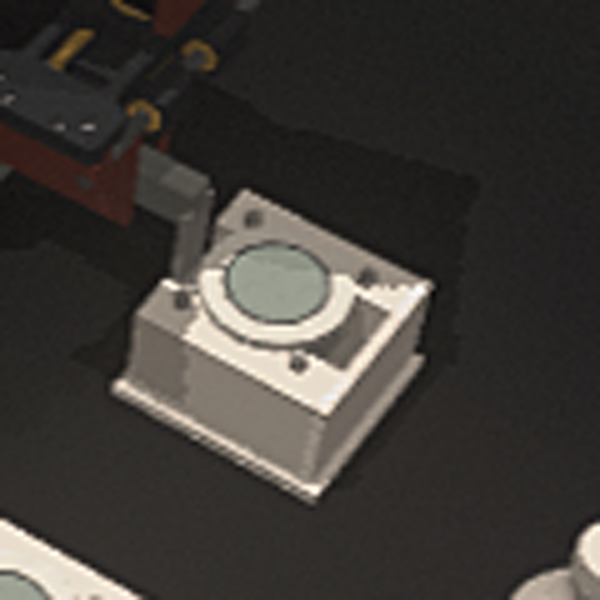

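View pics/wrist8.png

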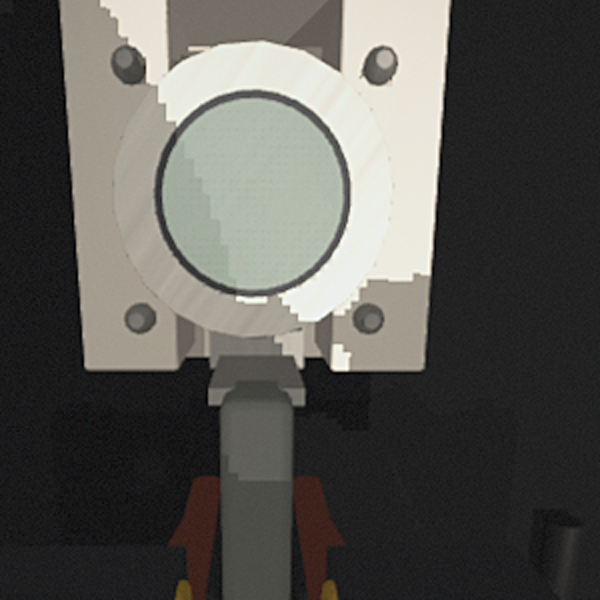

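>>> arm_command([
  [-1, 0.3, 0, 0, 0, 0, 0],
  [-1, 0.7, 0, 0, 0, 0, 0],
  [-1, 1, 0, 0, 0, 0, 0],
  [-1, 1.5, 0, 0, 0, 0, 0],
  [-1, 1.5, 0, 0, 0, 0, 0],
  [-1, 1.5, 0, 0, 0, 0, 0],
  [-1, 1.5, 0, 0, 0, 0, 0],
  [-1, 1.5, 0, 0, 0, 0, 0],
])

```text
clock: 20.2
tool_pos: [0.4465, 0.2525, 0.0965]
tcp_rot: [-0.003, -2.22, 2.22]
force: [0.3, 0.8, -0.6]
finger_gap: 0.0159
```

>>> arm_command([
  [-1, 1, 0, 0, 0, 0, 0],
  [-1, 0.7, 0, 0, 0, 0, 0],
  [-1, 0.3, 0, 0, 0, 0, 0],
  [-1, 0, 0, 0, 0, 0, 0],
  [-1, 0, 0, 0, 0, 0, 0],
])

```text
clock: 20.82
tool_pos: [0.428, 0.2526, 0.0964]
tcp_rot: [-0.004, -2.22, 2.22]
force: [-0.1, 0.2, -1.7]
finger_gap: 0.0155
```

```bash
python3 - <<'E'
from plant import env, eyes
from h import *
import cv2
np.set_printoptions(precision=4,suppress=True)
goal(env,(.548,-.290,.2),-.098)
d=eyes.get_image("scene"); cv2.imwrite("pics/scene9.png",d["image"][:,:,::-1])
d=eyes.get_image("wrist"); cv2.imwrite("pics/wrist9.png",d["image"][:,:,::-1])
E
```

```text
turn [ 0.0002  0.0951 -0.0004] shift in present tool cm [-12.1601 -10.3644  54.2196] in goal tool cm [-17.2485 -10.3581  52.8229]
tool x,y,z now
 [[-1.      0.0029 -0.0004]
 [ 0.0004  0.0002 -1.    ]
 [-0.0029 -1.     -0.0002]]
```

View pics/scene9.png

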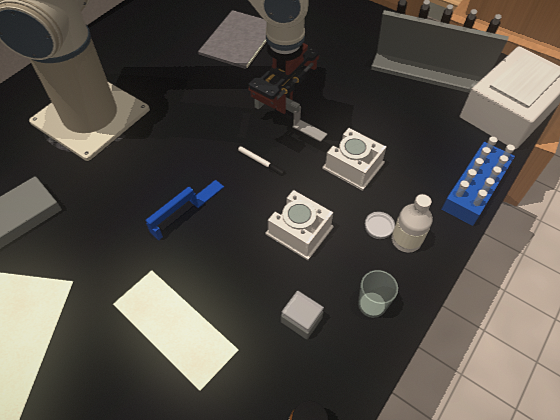

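View pics/wrist9.png

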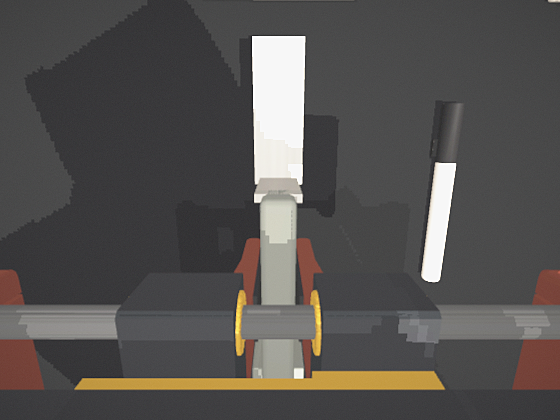

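>>> arm_command([
  [-1, 0, -1, 0, 0, 0, 0],
  [-1, 0, -2, 0, 0, 0, 0],
  [-1, 0, -2, 0, 0, 0, 0],
  [-1, 0, -2, 0, 0, 0, 0],
  [-1, 0, -2, 1, 0, 0, 0],
  [-1, 0, -1, 2, 0, 0, 0],
  [-1, 0, 0, 3, 0, 0, 0],
  [-1, 0, 0, 3, 0, 0, 0],
])

```text
clock: 21.92
tool_pos: [0.4269, 0.1609, 0.1966]
tcp_rot: [-0.003, -2.22, 2.22]
force: [0.1, -0.4, -1.8]
finger_gap: 0.0158
```

>>> arm_command([
  [-1, 0, 0, 3, 0, 0, 0],
  [-1, -1, 0, 3, 0, 0, 0],
  [-1, -1, 0, 3, 0, 0, 0],
  [-1, -1, 0, 3, 0, 0, 0],
  [-1, -1, 0, 3, 0, 0, 0],
  [-1, -1, 0, 3, 0, 0, 0],
  [-1, -1, 0, 3, 0, 0, 0],
  [-1, -1, 0, 3, 0, 0, 0],
])

```text
clock: 22.92
tool_pos: [0.4961, -0.0795, 0.1963]
tcp_rot: [-0.003, -2.219, 2.219]
force: [1.0, 0.5, -1.6]
finger_gap: 0.0159
```

>>> arm_command([
  [-1, -1, 0, 3, 0, 0, 0],
  [-1, -1, 0, 3, 0, 0.02, 0],
  [-1, -1, 0, 3, 0, 0.03, 0],
  [-1, -1, 0, 3, 0, 0.03, 0],
  [-1, -0.5, 0, 2, 0, 0.015, 0],
  [-1, 0, 0, 1, 0, 0, 0],
  [-1, 0, 0, 0, 0, 0, 0],
  [-1, 0, 0, 0, 0, 0, 0],
])

```text
clock: 23.92
tool_pos: [0.5362, -0.228, 0.1963]
tcp_rot: [-0.105, -2.172, 2.171]
force: [-0.8, -0.2, -1.0]
finger_gap: 0.0161
```

```bash
python3 - <<'E'
from plant import env, eyes
from h import *
import cv2
np.set_printoptions(precision=4,suppress=True)
goal(env,(.5445,-.2893,.0575),-.098)
E
```

```text
turn [0.0004 0.0009 0.0006] shift in present tool cm [-1.4293 13.8783  6.0248] in goal tool cm [-1.4269 13.8813  6.0183]
tool x,y,z now
 [[-0.9953  0.0969  0.0006]
 [-0.0005  0.0004 -1.    ]
 [-0.0969 -0.9953 -0.0004]]
```

Move over the pad, descend most of the way, then look.

>>> arm_command([
  [-1, -0.4, 0, 1.5, 0, 0, 0],
  [-1, -0.5, 0, 2, 0, 0, 0],
  [-1, -0.5, 1, 1.8, 0, 0, 0],
  [-1, 0, 2, 0.7, 0, 0, 0],
  [-1, 0, 2.5, 0, 0, 0, 0],
  [-1, 0, 2.5, 0, 0, 0, 0],
  [-1, 0, 2.5, 0, 0, 0, 0],
  [-1, 0, 1.5, 0, 0, 0, 0],
])

```text
clock: 24.92
tool_pos: [0.5432, -0.2894, 0.0736]
tcp_rot: [-0.103, -2.171, 2.168]
force: [-0.5, 0.1, -0.9]
finger_gap: 0.0157
```

>>> arm_command([
  [-1, 0, 1, 0, 0, 0, 0],
  [-1, 0, 0.3, 0, 0, 0, 0],
  [-1, 0, 0, 0, 0, 0, 0],
  [-1, 0, 0, 0, 0, 0, 0],
])

```text
clock: 25.42
tool_pos: [0.5451, -0.2901, 0.0641]
tcp_rot: [-0.107, -2.171, 2.173]
force: [0.7, -0.1, -1.7]
finger_gap: 0.0156
```

```bash
python3 - <<'E'
from plant import env, eyes
from h import *
import cv2
np.set_printoptions(precision=4,suppress=True)
goal(env,(.5445,-.2893,.0575),-.098)
d=eyes.get_image("wrist"); cv2.imwrite("pics/wrist10.png",d["image"][:,:,::-1])
d=eyes.get_image("scene"); cv2.imwrite("pics/scene10.png",cv2.resize(d["image"][240:400,90:260,::-1],None,fx=3.5,fy=3.5,interpolation=2))
E
```

```text
turn [-0.0005  0.0003 -0.0012] shift in present tool cm [ 0.0725  0.6643 -0.0705] in goal tool cm [ 0.0717  0.6644 -0.0701]
tool x,y,z now
 [[-0.9952  0.0975 -0.0012]
 [ 0.0012 -0.0006 -1.    ]
 [-0.0975 -0.9952  0.0005]]
```

View pics/wrist10.png

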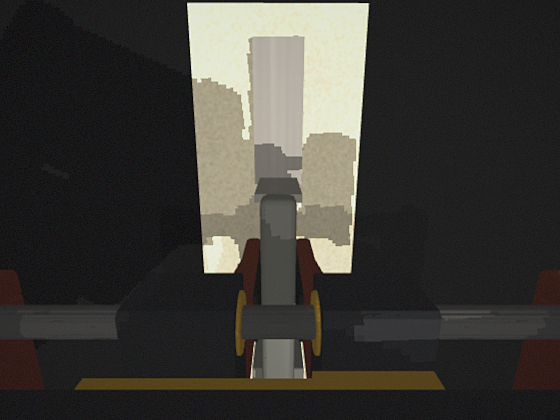

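View pics/scene10.png

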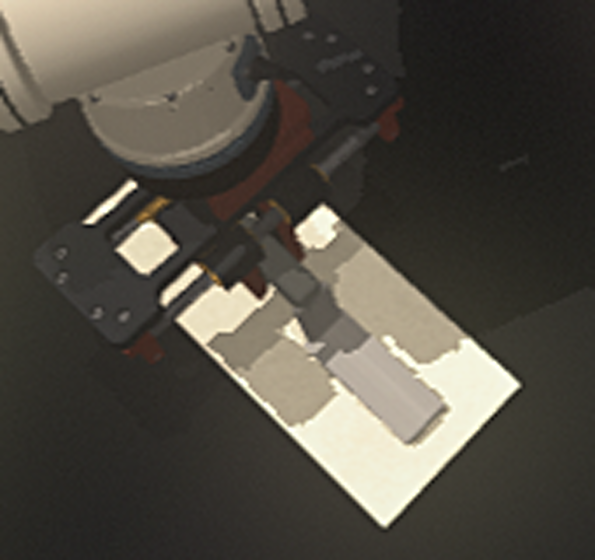

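Centred over the pad, about 6.5 mm up. Lowering gently.

>>> arm_command([
  [-1, 0, 0.15, 0, 0, 0, 0],
  [-1, 0, 0.15, 0, 0, 0, 0],
  [-1, 0, 0.1, 0, 0, 0, 0],
  [-1, 0, 0.1, 0, 0, 0, 0],
  [-1, 0, 0.06, 0, 0, 0, 0],
  [-1, 0, 0.06, 0, 0, 0, 0],
  [-1, 0, 0.04, 0, 0, 0, 0],
  [-1, 0, 0, 0, 0, 0, 0],
])

```text
clock: 26.52
tool_pos: [0.5447, -0.2898, 0.0573]
tcp_rot: [-0.106, -2.171, 2.171]
force: [-2.2, 0.6, 5.2]
finger_gap: 0.0156
```

>>> arm_command([
  [-0.6, 0, 0, 0, 0, 0, 0],
  [-0.4, 0, 0, 0, 0, 0, 0],
  [-0.2, 0, 0, 0, 0, 0, 0],
  [0, 0, 0, 0, 0, 0, 0],
  [0.3, 0, 0, 0, 0, 0, 0],
  [0.5, 0, 0, 0, 0, 0, 0],
  [0.5, 0, 0, 0, 0, 0, 0],
  [0.5, 0, 0, 0, 0, 0, 0],
], grip_force=20)

```text
clock: 27.52
tool_pos: [0.5447, -0.2898, 0.0568]
tcp_rot: [-0.106, -2.171, 2.171]
force: [0.1, -0.6, -0.5]
finger_gap: 0.0655
```

>>> arm_command([
  [0.5, 0, -0.5, 0, 0, 0, 0],
  [0.5, 0, -1.5, 0, 0, 0, 0],
  [0.5, 0, -2.5, 0, 0, 0, 0],
  [0.5, 0, -3, 0, 0, 0, 0],
  [0.5, 0, -3, 0, 0, 0, 0],
  [0.5, 1.5, -3, 0, 0, 0, 0],
  [0.5, 2, -2, 0, 0, 0, 0],
  [0.5, 1, 0, 0, 0, 0, 0],
])

```text
clock: 28.52
tool_pos: [0.5001, -0.2859, 0.2143]
tcp_rot: [-0.11, -2.171, 2.175]
force: [0.5, 0.2, -0.2]
finger_gap: 0.0661
```

```bash
python3 - <<'E'
from plant import env, eyes
from h import *
import cv2
print(env.get_state()["tool_pos"],env.get_state()["finger_gap"])
for n in ("top","scene","wrist"):
    d=eyes.get_image(n); cv2.imwrite(f"pics/{n}11.png",d["image"][:,:,::-1])
E
```

```text
[ 0.50008835 -0.28588577  0.21425073] 0.06607963263922431
```

View pics/scene11.png

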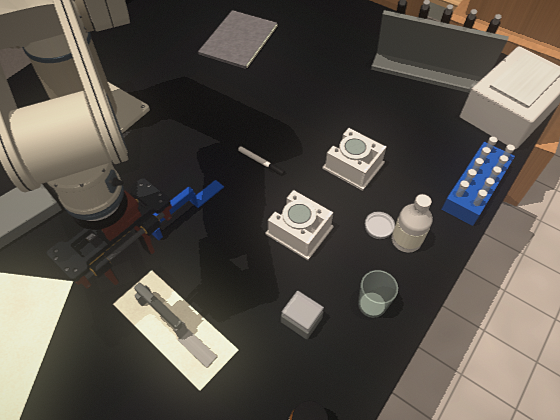

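View pics/wrist11.png

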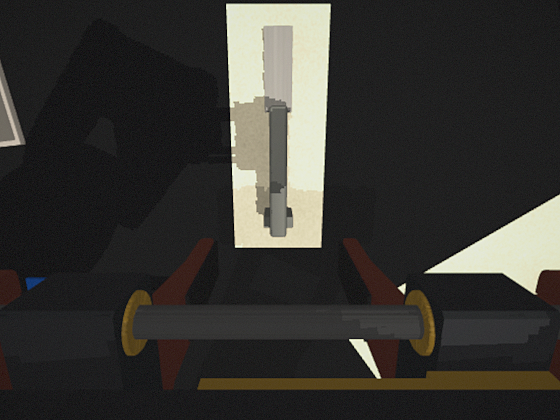

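View pics/top11.png

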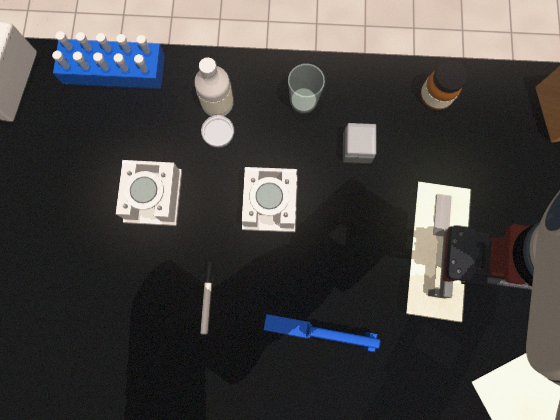

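```bash
python3 - <<'E'
import cv2
t=cv2.imread("pics/top11.png")
cv2.imwrite("pics/c12.png",cv2.resize(t[150:235,105:195],None,fx=6,fy=6,interpolation=2))
E
```

```text
(no output)
```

View pics/c12.png

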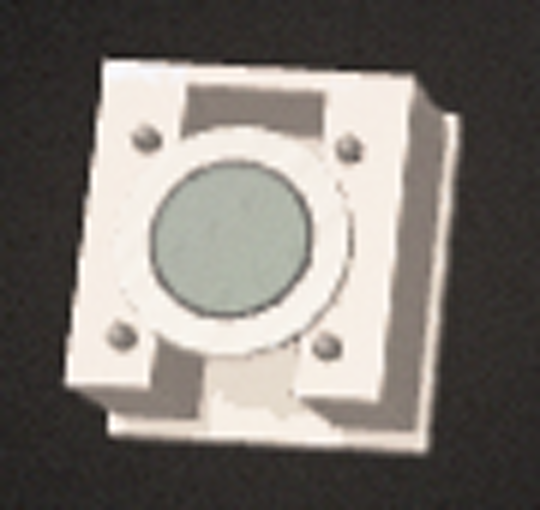

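```bash
python3 - <<'E'
from plant import env
print(env.finish_job())
E
```

```text
the job is handed in; nothing more can be done
None
```

I handed the job in at about 28.7 s of the 67 s allowed. By my last checks everything is in place, though the hand-in gives no verdict.

**What I did:** I gripped the grey lifter at mid-handle with 45 N and carried the holder level to the empty stand. I lowered the blade through the channel at about 4 mm/s, drew the lifter out by the front, stood it back on its pad and released it.

**Last checks:**
- **Holder:** The top view shows it lying flat between the four pins, with its centre about 1–1.5 mm from theirs.
- **Lifter:** It stands upright with blade and heel on the pad, nearly centred across it. The gripper is open and clear of it.
- **Rest of the bench:** The other holder, the bystanders and the blue look-alike appear unmoved.

**Disagreement and limit:** The scene and top cameras differed by up to 3.5 mm on the stand and more on the lifter (7 mm, 0.02 rad). I set the final alignment from the wrist camera, which agreed with their average for the stand to within 1 mm. The moment of set-down was below the noise of the wrist force reading, so I confirmed it from the pictures.

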